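# Fit the keyed output shaft into the clamped worm gearmotor

## Task

Swing the toggle clamp's handle all the way down so that the gearmotor is clamped in its fixture. Then take the thick keyed shaft out of the wooden block and push it down into the gearmotor's hollow hub, turning it under light pressure until the key slips into the keyway, and keep pushing until the shaft's collar has squashed the wave spring flat. Finish while still gripping the shaft and pressing it fully home, clamp shut, so that a colleague can tighten the set screw; do not push the gearmotor about, and leave the thin shaft and the other things where they are.

Things in the scene. Friction and masses are not known exactly. Their poses are not given: they have to be found in the camera images.
- fixture: Aluminium fixture plate, 200 x 280 x 12 mm, fixed to the bench, with the clamp and seven 10 mm dowels (16 mm high) that locate the gearmotor with 1 mm play. Origin on the bench under the hub axis; z up. The clamp is on its -y side. The clamp's hold-down arm moves with the handle, the opposite way: both stand up when open, the arm on the hub's side, making a V at least 50 mm wide at the top.
- clamp_handle (a joint): Handle of the steel toggle clamp: angle in rad above level. Starts raised (0.75 to 1.05); shut at 0, its stop, where it lies level, 46 mm above the bench, pointing to the fixture's -y. Stiff: about 3 N at the grip moves it and it stays where left. Shut, the arm's rubber foot is on the gearmotor's foot. It can be pushed down from above with shut fingers, or pinched.
- handle_pivot (a point): The hinge axis of the clamp handle, 46 mm above the bench, 128 mm from the hub axis towards the fixture's -y; axes as the fixture's, the handle swings in the fixture's y-z plane about its x axis.
- handle_grip (a point): A point on the axis of the handle's round black grip (18 mm thick, 42 to 127 mm from the pivot), 100 mm from the pivot. Its -y axis points outward along the handle, its z axis is square to the handle and up when the handle is shut.
- gearmotor: Worm gearmotor, loose in the fixture, 1.7 kg, lying so that its hollow hub stands upright: aluminium housing 96 x 90 mm, 60 mm high, with two feet and a dark round motor (54 mm thick, 95 mm long) out to +x. Origin: centre of the underside, on the hub axis, 12 mm above the bench. z up.
- hub_top (a point): Centre of the steel hub's upper face, on its axis, 80 mm above the bench; axes as the gearmotor's, z up. Hub 46 mm across; bore 20 mm, 66 mm deep; one keyway, full length, 8.2 mm wide, reaching 14.5 mm from the axis. The worm gear holds the hub: it does not turn by hand. The keyway faces anywhere within 0.6 rad either way of the gearmotor's +x (not reported: see it or feel for it).
- wave_spring (a joint): The steel wave spring lying on the hub's face round the bore (inside 32 mm, outside 41 mm across): how far it is squashed, in m. 0 when free (its top 5.8 mm above the hub's face), 0.0038 when flat (top 2 mm above it). It pushes back with 6 N at first and 13.6 N when flat, so it lifts a shaft that is let go.
- shaft: Thick steel shaft, 0.2 to 0.35 kg, standing in a hole of the block on its collar (40 mm across, 6 mm thick). Origin on its axis at the collar's underside; z up; keys on its +x side. Above the collar 56 mm of 18 mm shaft to grip (top 62 mm above the origin), with a key 6 mm wide, 3.3 mm proud, on +x from 26 to 56 mm above the origin. Fully home in the hub its origin is 2 mm above the hub's face.
- key_foot (a point): Lower end of the shaft's lower key, on the shaft's axis, 40 mm below the shaft's origin; axes as the shaft's. That key is on +x in line with the upper one, 6 mm wide, reaches 12.5 mm from the axis and is 32 mm long. Below this point 12 mm of plain 18 mm shaft, its last 6 mm tapering to 12 mm: this nose enters the bore before the key meets the hub's face.
- shaft_block: Wooden block, 170 x 75 x 60 mm, fixed to the bench, with two 31 mm holes right through it, 45 mm either way along its x from its centre. Origin: centre of the underside; its top is 60 mm above the bench. The thick shaft is in either hole, its key within about 0.5 rad of the block's +x.
- thin_shaft: A thin shaft without keys in the block's other hole, on a like collar: 12 mm thick, only 37 mm above its origin (collar's underside). To be left alone.
- screw_tin: Small round open aluminium tin of screws, 42 mm across, 14 mm high, on the fixture plate beyond the clamp. Origin: centre of underside. Leave alone.
- hex_key: L-shaped hex key, 6 mm thick, 105 x 29 mm, lying on the bench between the block and the fixture. Origin at bench level near the middle of its long arm. Leave alone.
- multimeter: Black handheld multimeter, 150 x 75 x 38 mm, lying on its back. Origin: centre of underside. Leave alone.
- solder_reel: Reel of solder, 54 mm across, 50 mm high. Origin: centre of underside. Leave alone.
- screwdriver: Screwdriver with a black handle lying on the bench. Leave alone.
- pulley: Small aluminium toothed pulley, 44 mm across, 32 mm high. Origin: centre of underside. Leave alone.

How it is judged:
By the outcome, as a careful person would: the job done as asked, in the order asked, and still so for the second after the job is handed in, while the arm keeps its last pose, push and grip.
It also fails if it takes over 61 s, if anything falls off the work surface, if the arm or the gripper's body presses on something with over 40 N, if the wrist force passes 120 N, or if a joint passes its speed limit or range.

## Robot

A 6-joint arm with a two-finger parallel gripper is mounted at the origin on the work surface. World frame = base frame: x ahead of the robot, y to its left, z up, the work surface at z = 0. Lengths are in m, angles in degrees, forces in N, time in s.
With the tool pointing down it reaches from about 0.4 to 0.825 m from the base axis. Payload 7 kg.
Tool frame: the origin (TCP) lies between the finger pads; the fingertips stand 22 mm ahead of it and the grasp point (between the pads) lies 3 mm ahead of it; z points along the fingers, y is the direction in which the jaws open and shut (so a half turn about z gives the same grasp; the last joint's range is limited). The gripper opens to 88 mm and grips with 3 to 60 N. Pads are 19 mm wide; open, the fingers measure 130 mm over their backs; the gripper's body (78 mm by 193 mm) begins 47 mm behind the grasp point.
Start: joints at [88.929, 20.546, 0.682, 0, -70.136, -16.507], TCP at [0.204, 0.643, 0.249] pointing down, gripper open.
Joint ranges: [-176.03, 176.03], [-82.01, 121.73], [-58.28, 71.71], [-173.87, 95.51], [-174.79, -0.11], [-173.66, 173.66]. Speed limits (degrees/s): [136.94, 136.94, 172.46, 180, 180, 180].

## Interface

Orientations are given as [roll, pitch, yaw] about the fixed x, y, z axes, in that order (R = Rz(yaw) Ry(pitch) Rx(roll)).
In Python, from plant import telemetry, cams, r gives the robot as it stands.
- The arm moves only by the tool carry_out, never from a script. Its argument "commands" is one flat list of numbers, 5 for each row, row after row: the shift along the world's x, y, z as a fraction of full scale, then the turn about the world's z as a fraction of full scale, then the gripper's target within -1 to 1 (shut at 1, half-way at 0, fully open at -1). In form: [x, y, z, turn, claw, x, y, z, turn, claw, ...]. A call has 1 to 8 rows; each row shifts and turns the commanded pose from where the row before left it; what a row does not reach is not made up. Full scale, the value 1, is 0.04 m for a shift and 4 degrees for a turn. A row lasts 1/10 s, in which the tool goes at most 50 mm and 8.59 degrees, less where a joint would pass 70% of its speed; a pose out of reach is approached as far as the arm can. A call with a number of a shift or a turn outside -1 to 1 is refused whole. A call with a gripper value outside its range is refused whole. The fingers move at their own pace and stop on an object; "grip_force" is the grip in N (left out, the last holds). Time passes only in rows, so rows that do not move let the fingers close. It gives the time, the measured TCP pose, the force and the opening at its end, in the units of the state.
- telemetry.get_state(): the state, without advancing time (a new reading comes with each control period).
- cams.capture(name): name is "scene" or "top" or "wrist"; returns a dict with "frame" (400x640x3 uint8, red, green, blue), "camera_matrix" (3x3 intrinsics, pixels), "camera_from_world" (4x4, takes a point from world to camera coordinates); the wrist camera has in their place "mount" (4x4, takes a point from camera to tool coordinates, whose origin is the TCP and whose axes are the flange's). Camera axes: x right, y down, z forward; pixel columns grow to the right and rows downward; lengths in m; the calibration is good to about 2 mm. A picture is of the moment at which its call begins: read the wrist's pose just before it. There is no depth.
- r.close_job(): hands the job in, once; it reports no verdict.
The state is a dict: "time_s": time; "joints": joint angles; "qd": joint speeds; "joint_torque": joint torques, N m; "tcp_pos": TCP position; "eef_rot": TCP orientation; "contact_force": force on the tool from outside, world axes, zero at the start; "moment": the same for the moment, N m; "gripper_width": finger opening in m.
Only numpy, scipy, OpenCV 4.12 (cv2) and the standard library are available. Lean on these libraries where they do the work, as an engineer would, in place of code of your own. Each camera call takes 0.05 s, during which the arm holds its last target. There are 200 camera calls.

## Working session

There is one attempt and no reset: what is moved stays moved. The work goes in short steps, Python scripts to look and compute and a tool call to move; the robot and the scene stay as the last step left them, time stands still between calls to the robot, and variables do not carry over. Pictures are saved under pics/ and viewed, about 8 in all and at most 12, crops included, and the job is handed in when it is done.

Besides the shell and the picture viewer there is one more tool, called after "Request:" in YAML: its name, and indented under it one key for each argument. carry_out: Moves the arm, as the interface text tells. Shift numbers are shares of 0.04 m and turn numbers shares of 4 degrees, none past 1 either way. Its arguments: {"type":"object","properties":{"commands":{"type":"array"},"grip_force":{"type":"number"}},"required":["commands"]}

```bash
mkdir -p pics; ls
cat > h.py <<'E'
import numpy as np, cv2
from plant import telemetry, cams, r
from scipy.spatial.transform import Rotation as R
def snap(name,fn,crop=None,scale=1):
    s=telemetry.get_state(); c=cams.capture(name)
    im=c["frame"][:,:,::-1].copy()
    K=np.array(c["camera_matrix"])
    if name=="wrist":
        T=np.eye(4);T[:3,:3]=R.from_euler('xyz',s["eef_rot"],degrees=True).as_matrix();T[:3,3]=s["tcp_pos"]
        E=np.linalg.inv(T@np.array(c["mount"]))
    else: E=np.array(c["camera_from_world"])
    cv2.imwrite(f"pics/{fn}_raw.png",im); np.savez(f"pics/{fn}.npz",K=K,E=E)
    if crop: x0,y0,x1,y1=crop; im=im[y0:y1,x0:x1]
    if scale!=1: im=cv2.resize(im,None,fx=scale,fy=scale,interpolation=cv2.INTER_CUBIC)
    cv2.imwrite(f"pics/{fn}.png",im); return K,E,s
def load(fn): d=np.load(f"pics/{fn}.npz"); return d["K"],d["E"]
def px2w(K,E,uv,z):
    ray=E[:3,:3].T@np.linalg.inv(K)@np.array([*uv,1.]); o=-E[:3,:3].T@E[:3,3]
    return o+ray*(z-o[2])/ray[2]
def w2px(K,E,p):
    q=K@(E[:3,:3]@np.array(p)+E[:3,3]); return q[:2]/q[2]
E
python3 - <<'E'
from h import *
for n in("top","scene"):
    K,E,s=snap(n,n+"0"); print(n,K.round(1).tolist(),(-E[:3,:3].T@E[:3,3]).round(3))
print(s)
E
```

```text
pics
top [[464.4, 0.0, 316.9], [0.0, 464.4, 202.3], [0.0, 0.0, 1.0]] [ 0.344 -0.042  1.221]
scene [[498.9, 0.0, 319.6], [0.0, 498.9, 193.9], [0.0, 0.0, 1.0]] [1.139 0.781 1.033]
{'time_s': 0.05, 'joints': array([ 8.89277126e+01,  2.05915661e+01,  6.34589226e-01, -2.12811689e-02,
       -7.01379660e+01, -1.65043395e+01]), 'qd': array([ 0.05740084,  0.00073337,  0.00044213,  0.0040353 ,  0.03780142,
       -0.03022397]), 'joint_torque': array([-2.33264174e-03, -5.84668207e+01,  2.94056779e+01,  7.02597320e+00,
        1.02114072e-02, -5.20786512e-05]), 'tcp_pos': array([0.20374488, 0.64303094, 0.24762374]), 'eef_rot': array([ 1.79903285e+02, -7.79343773e-03, -1.75838673e+01]), 'contact_force': array([ 0.75621219, -0.9166156 ,  0.04602437]), 'moment': array([-0.06033097, -0.03694044, -0.00316796]), 'gripper_width': 0.08737295359810153}
```

View pics/top0.png

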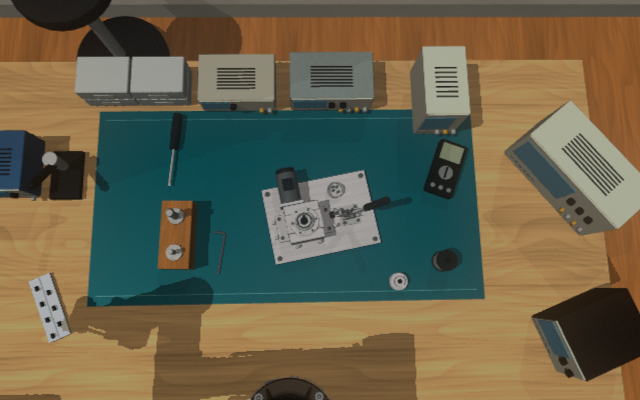

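View pics/scene0.png

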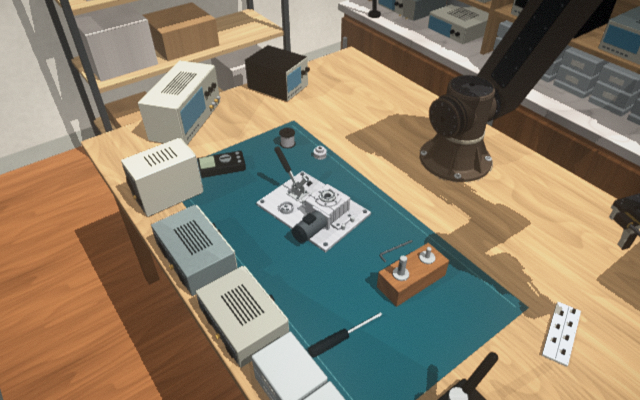

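Run:
```python
from h import *
K,E=load("top0"); print(E[:3,:3].round(3))
for n,uv,z in [("hub",(305,220),.08),("up_shaft",(176,211),.1),("low",(174,251),.09),("c1",(263,190),.012),("c2",(364,170),.012),("c3",(380,242),.012),("c4",(275,263),.012),("b1",(163,201),.06),("b2",(192,201),.06),("b3",(188,269),.06),("b4",(158,269),.06),("griptip",(389,200),.14),("hex",(222,250),0)]: print(n,px2w(K,E,uv,z).round(3))
im=cv2.imread("pics/top0_raw.png")
a=cv2.resize(im[150:280,255:415],None,fx=4,fy=4,interpolation=cv2.INTER_CUBIC)
im=cv2.imread("pics/scene0_raw.png")
b=cv2.resize(im[140:310,250:460],None,fx=3,fy=3,interpolation=cv2.INTER_CUBIC)
cv2.imwrite("pics/a.png",a);cv2.imwrite("pics/b.png",b)
```

```text
[[-0.018 -0.999  0.027]
 [-0.985  0.013 -0.175]
 [ 0.174 -0.03  -0.984]]
hub [ 0.502 -0.046  0.08 ]
up_shaft [0.526 0.266 0.1  ]
low [0.43 0.27 0.09]
c1 [0.593 0.064 0.012]
c2 [ 0.645 -0.207  0.012]
c3 [ 0.451 -0.242  0.012]
c4 [0.401 0.032 0.012]
b1 [0.558 0.311 0.06 ]
b2 [0.557 0.238 0.06 ]
b3 [0.387 0.243 0.06 ]
b4 [0.389 0.316 0.06 ]
griptip [ 0.539 -0.246  0.14 ]
hex [0.437 0.171 0.   ]
```

View pics/a.png

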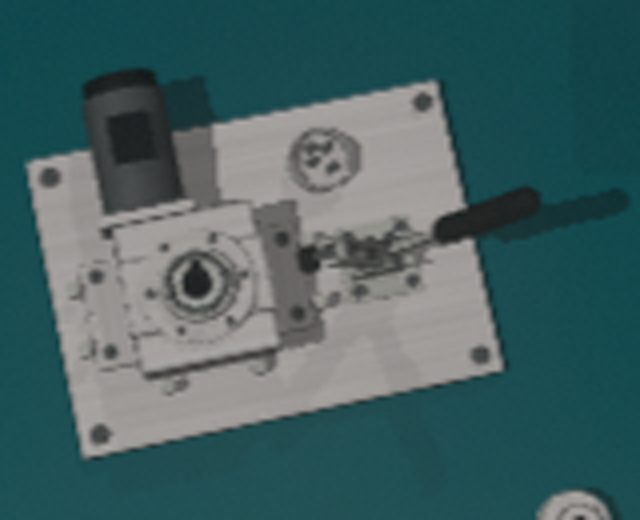

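Request:
carry_out:
  commands: [0.6,-0.9,0,0,-1,0.7,-0.9,0,0,-1,0.7,-0.9,0,0,-1,0.7,-0.9,0,0,-1,0.7,-0.9,0,0,-1,0.7,-0.9,0,0,-1,0.7,-0.9,0,0,-1,0.7,-0.9,0.2,0,-1]

```text
time_s: 0.9
tcp_pos: [0.4241, 0.3533, 0.2555]
eef_rot: [179.9, 0.1, -17.6]
contact_force: [1.8, 1.2, 0.1]
gripper_width: 0.0872
```

Request:
carry_out:
  commands: [0.5,-0.9,0,-1,-1,0.3,-0.9,0,-1,-1,0,0,0,-1,-1,0,0,0,0,-1]

```text
time_s: 1.3
tcp_pos: [0.4561, 0.2823, 0.2564]
eef_rot: [180.0, 0.0, -29.8]
contact_force: [-0.1, -0.0, -0.7]
gripper_width: 0.0878
```

Run:
```python
from h import *
K,E,s=snap("wrist","w1"); print(s["tcp_pos"],s["eef_rot"],s["joints"],(-E[:3,:3].T@E[:3,3]).round(3),E[:3,:3].round(2))
for p in [(.526,.266,.06),(.43,.27,.06),(.502,-.046,.08)]: print(w2px(K,E,p))
```

```text
[0.45611547 0.28225965 0.25642976] [ 1.79986045e+02  1.28278297e-02 -2.97606706e+01] [ 5.26943587e+01  7.17926854e+00 -1.60940072e+01 -1.18471746e-02
 -6.67422430e+01  7.54965182e+00] [0.514 0.248 0.391] [[-0.5  -0.87  0.  ]
 [-0.84  0.48  0.25]
 [-0.22  0.12 -0.97]]
[297.99826031 113.99873608]
[341.38983258 198.04557063]
[637.74580581 -54.36611556]
```

View pics/w1.png

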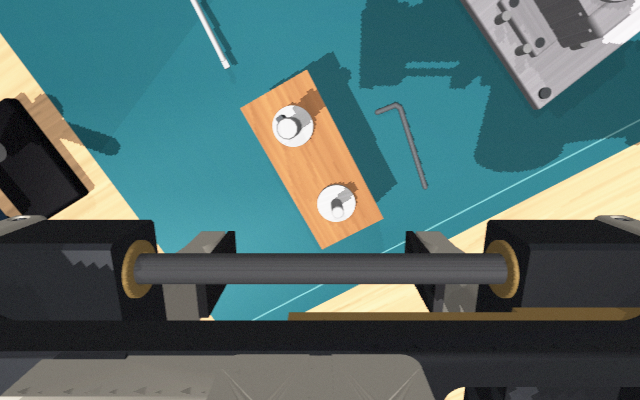

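Request:
carry_out:
  commands: [0.2,-0.9,0,-1,-1,0.2,-0.9,0,-1,1,0.2,-0.9,0,-1,1,0.2,-0.9,0,-1,1,0.2,-0.9,0,-1,1,0,0,0,-1,1,0,0,0,-1,1,0,0,0,0,1]
  grip_force: 20

```text
time_s: 2.15
tcp_pos: [0.4959, 0.1039, 0.2564]
eef_rot: [180.0, 0.0, -57.5]
contact_force: [-0.1, 0.6, 0.1]
gripper_width: 0.0373
```

Run:
```python
from h import *
K,E,s=snap("wrist","w2",(100,0,540,230),1.8); print(s["tcp_pos"],s["eef_rot"],s["gripper_width"])
for p in [(.502,-.046,.08),(.525,-.172,.046)]: print(w2px(K,E,p))
im=cv2.imread("pics/w1_raw.png"); cv2.imwrite("pics/w1z.png",cv2.resize(im[60:270,220:430],None,fx=2.8,fy=2.8,interpolation=cv2.INTER_CUBIC))
```

```text
[0.4958617  0.10390923 0.25637518] [ 1.79982780e+02  4.82302944e-03 -5.75033290e+01] 0.03727805831932335
[405.0216255   42.73973908]
[458.4935237  -94.33217122]
```

View pics/w2.png

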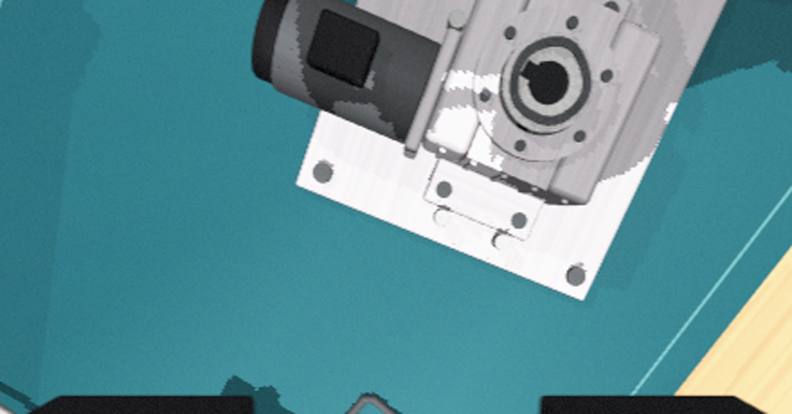

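View pics/w1z.png

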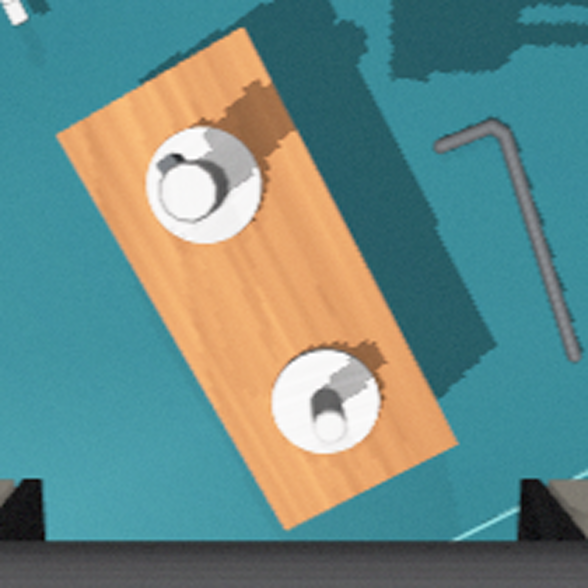

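Run:
```python
from h import *
K,E=load("w2")
f=lambda u,v:(100+u/1.8,v/1.8)
a=px2w(K,E,f(548,83),.08);b=px2w(K,E,f(525,70),.08);print("hub",a,"key",b,np.degrees(np.arctan2(b[1]-a[1],b[0]-a[0])))
b=px2w(K,E,f(525,70),.0735);
c=[px2w(K,E,f(*p),.012) for p in[(297,185),(584,299)]];d=c[0]-c[1];print("fix",c,np.degrees(np.arctan2(d[1],d[0])),np.hypot(*d[:2]))
K,E=load("w1"); g=lambda u,v:(220+u/2.8,60+v/2.8)
a=px2w(K,E,g(204,184),.066);t=px2w(K,E,g(187,191),.122);k=px2w(K,E,g(173,160),.116)
print("collar",a,"top",t,"key",k,np.degrees(np.arctan2(k[1]-t[1],k[0]-t[0])), np.hypot(*(k-t)[:2]))
c=[px2w(K,E,g(*p),.06) for p in[(58,133),(243,28),(458,443),(287,529)]];print("block",np.mean(c,0),np.degrees(np.arctan2(*(c[0]-c[3])[1::-1])),np.degrees(np.arctan2(*(c[1]-c[2])[1::-1])))
```

```text
hub [ 0.50081154 -0.04352405  0.08      ] key [ 0.51369989 -0.04220695  0.08      ] 5.834976762071735
fix [array([0.59078411, 0.06779207, 0.012     ]), array([0.39744043, 0.0289098 , 0.012     ])] 11.370764956744658 0.1972146269261624
collar [0.5187736  0.27566303 0.066     ] top [0.51876735 0.27615732 0.122     ] key [0.52848863 0.27575161 0.116     ] -2.3897828016188427 0.009729739895404373
block [0.47348146 0.27670281 0.06      ] -1.3634895757368661 -1.2134419062066384
```

Request:
carry_out:
  commands: [0.1,-1,0,-1,1,0.1,-1,0,-1,1,0.1,-1,0,-1,1,0.1,-1,0,-1,1,0.1,-1,0,-1,1,0.1,-1,0,-0.4,1,0.1,-1,0,0,1,0.2,-0.75,0,0,1]

```text
time_s: 3.0
tcp_pos: [0.532, -0.2079, 0.2565]
eef_rot: [180.0, 0.0, -79.0]
contact_force: [0.6, -0.2, 0.2]
gripper_width: 0.0004
```

Request:
carry_out:
  commands: [0,0,0,0,1,0,0,-1,0,1]

```text
time_s: 3.2
tcp_pos: [0.5354, -0.2074, 0.2206]
eef_rot: [-179.5, -0.2, -79.0]
contact_force: [1.2, -0.3, -1.0]
gripper_width: 0.0005
```

Run:
```python
from h import *
K,E,s=snap("scene","s2",(240,100,400,260),4); print(s["tcp_pos"],s["eef_rot"],s["gripper_width"],s["contact_force"],s["joints"])
```

```text
[ 0.53539556 -0.20743665  0.22059485] [-179.52523179   -0.21202535  -79.00517314] 0.0004941952633723299 [ 1.20747908 -0.34716363 -0.95947889] [ -1.5962251   11.97645258 -15.10146929   0.11669219 -62.41255635
  12.53834991]
```

View pics/s2.png

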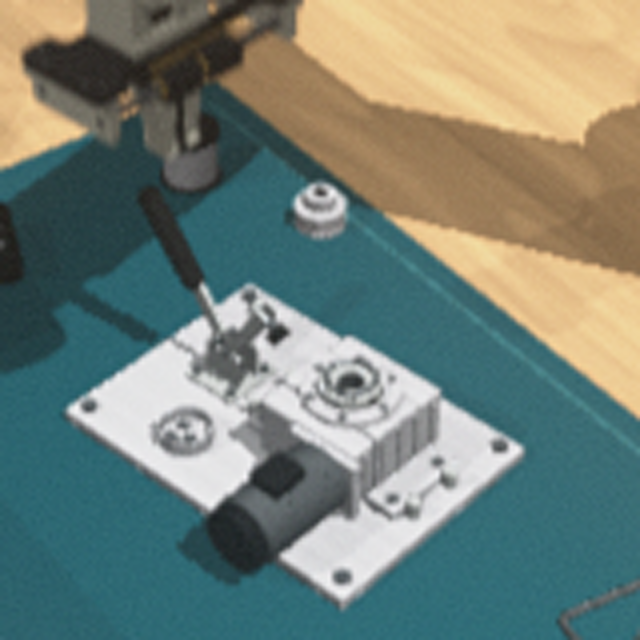

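Run:
```python
from h import *
o=np.array([.191,-.982,0]);p=np.array([.525,-.169,.046]);z=np.array([0,0,1])
A=load("s2");B=load("top0")
for th in np.arange(.7,1.11,.05):
    q=p+.127*(np.cos(th)*o+np.sin(th)*z); print(round(th,2),w2px(*A,q).round(1),w2px(*B,q).round(1))
print(px2w(*A,(277.5,148),.15))
```

```text
0.7 [271.4 148.1] [395.4 199. ]
0.75 [272.2 147.4] [394.1 199. ]
0.8 [273.2 146.8] [392.7 199. ]
0.85 [274.2 146.3] [391.1 199. ]
0.9 [275.2 145.9] [389.5 199.1]
0.95 [276.3 145.5] [387.7 199.3]
1.0 [277.5 145.3] [385.8 199.5]
1.05 [278.7 145.1] [383.8 199.7]
1.1 [280.  145.1] [381.7 199.9]
[ 0.54343121 -0.22860958  0.15      ]
```

Request:
carry_out:
  commands: [0,0,-0.6,0,1,0,-0.1,-0.6,0,1,0,0,0,0,1]

```text
time_s: 3.55
tcp_pos: [0.5299, -0.2093, 0.1657]
eef_rot: [179.7, 0.1, -79.0]
contact_force: [-0.1, 0.3, -0.0]
gripper_width: 0.0006
```

Request:
carry_out:
  commands: [0.05,-0.23,-0.16,0,1,0.05,-0.23,-0.16,0,1,0.04,-0.2,-0.2,0,1,0.04,-0.2,-0.2,0,1,0,0,0,0,1]

```text
time_s: 4.05
tcp_pos: [0.539, -0.2461, 0.1387]
eef_rot: [179.9, 0.0, -79.2]
contact_force: [-0.4, 0.0, 0.3]
gripper_width: 0.0004
```

Request:
carry_out:
  commands: [0.03,-0.15,-0.23,0,1,0.03,-0.15,-0.23,0,1,0.02,-0.1,-0.26,0,1,0.02,-0.1,-0.26,0,1,0.01,-0.05,-0.28,0,1]

```text
time_s: 4.55
tcp_pos: [0.5438, -0.2676, 0.0885]
eef_rot: [-180.0, -0.0, -79.2]
contact_force: [0.9, -1.7, 1.9]
gripper_width: 0.0005
```

Run:
```python
from h import *
K,E,s=snap("scene","s3",(240,100,400,260),4); print(s["tcp_pos"],s["contact_force"])
```

```text
[ 0.5437734  -0.26755764  0.08849615] [ 0.90990167 -1.66769777  1.89280386]
```

View pics/s3.png

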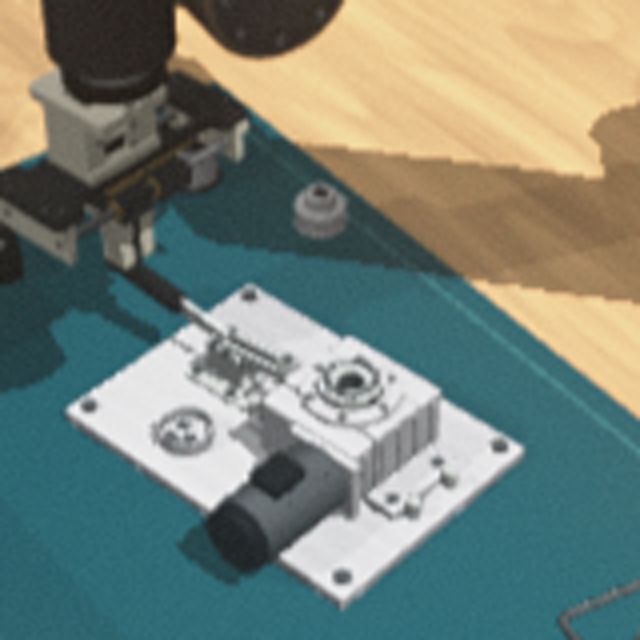

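Request:
carry_out:
  commands: [0,-0.03,-0.15,0,1,0,0,-0.12,0,1,0,0,-0.06,0,1,0,0,0,0,1]

```text
time_s: 5.0
tcp_pos: [0.5433, -0.2682, 0.0771]
eef_rot: [180.0, -0.0, -79.1]
contact_force: [-4.1, -0.3, 7.8]
gripper_width: 0.0005
```

Request:
carry_out:
  commands: [0,0,-0.06,0,1,0,0,-0.04,0,1,0,0,0,0,1]

```text
time_s: 5.3
tcp_pos: [0.5435, -0.2683, 0.0764]
eef_rot: [-179.9, -0.1, -79.1]
contact_force: [-11.9, 7.1, 35.3]
gripper_width: 0.0004
```

Request:
carry_out:
  commands: [0,0,0.5,0,1,0,0,1,0,1,0,0,1,0.5,1,-0.24,0.8,0.8,1,-1,-0.24,0.96,0,1,-1,-0.24,0.96,0,1,-1,-0.24,0.96,0,1,-1,-0.24,0.96,0,1,-1]

```text
time_s: 6.1
tcp_pos: [0.4948, -0.081, 0.2042]
eef_rot: [-180.0, 0.0, -57.0]
contact_force: [0.9, 0.2, 0.2]
gripper_width: 0.0351
```

Request:
carry_out:
  commands: [-0.24,0.96,0,1,-1,-0.24,0.96,0,1,-1,-0.24,0.96,0,1,-1,-0.24,0.96,0,1,-1,-0.24,0.96,0,1,-1,-0.24,0.96,0,1,-1,-0.24,0.96,0,1,-1,-0.24,0.96,0,1,-1]

```text
time_s: 6.9
tcp_pos: [0.4177, 0.2263, 0.2043]
eef_rot: [-180.0, 0.0, -25.0]
contact_force: [0.2, -0.2, -0.5]
gripper_width: 0.087
```

Request:
carry_out:
  commands: [-0.24,1,0,1,-1,0,0,0,1,-1,0,0,0,1,-1,0,0,0,1,-1,0,0,0,1,-1,0,0,0,0.7,-1,0,0,0,0,-1]

```text
time_s: 7.6
tcp_pos: [0.4088, 0.2648, 0.2041]
eef_rot: [-180.0, 0.0, -2.3]
contact_force: [-0.3, 1.2, -0.6]
gripper_width: 0.0878
```

Run:
```python
from h import *
K,E,s=snap("wrist","w3"); print(s["tcp_pos"],s["eef_rot"],s["gripper_width"],s["contact_force"],s["joints"])
c=w2px(K,E,(.5188,.276,.09));print(c)
x,y=np.clip(c.astype(int)-[65,60],0,[510,280])
im=cv2.imread("pics/w3_raw.png");cv2.imwrite("pics/w3z.png",cv2.resize(im[y:y+120,x:x+130],None,fx=5,fy=5,interpolation=cv2.INTER_CUBIC));print(x,y)
```

```text
[0.40879234 0.26477074 0.20408018] [-1.79980722e+02  6.19251919e-03 -2.32720161e+00] 0.08775468344398923 [-0.31793982  1.20857102 -0.59932729] [ 5.61097796e+01  4.76044315e+00 -2.61502707e+01 -1.79134713e-02
 -5.90761029e+01  3.15722217e+01]
[296.31243083  53.37515037]
231 0
```

View pics/w3z.png

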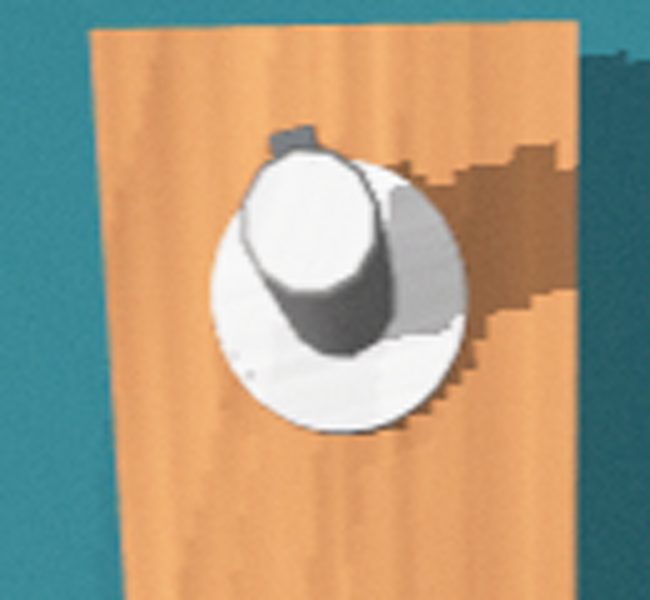

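Run:
```python
from h import *
K,E=load("w3");g=lambda u,v:(231+u/5,v/5)
t=px2w(K,E,g(310,220),.122);k=px2w(K,E,g(291,132),.116);a=px2w(K,E,g(268,137),.116);b=px2w(K,E,g(315,125),.116)
print(t,k,np.degrees(np.arctan2(*(k-t)[1::-1])),np.hypot(*(k-t)[:2]),np.hypot(*(a-b)[:2]),np.degrees(np.arctan2(*(a-b)[1::-1]))-90)
print("collar",px2w(K,E,g(340,296),.066))
```

```text
[0.51866823 0.27576767 0.122     ] [0.52999156 0.27793257 0.116     ] 10.823744797591162 0.01152842178245675 0.006030842732011176 10.69220986258361
collar [0.51866294 0.27561511 0.066     ]
```

Request:
carry_out:
  commands: [0.9,0.1,0,1,-1,0.9,0.1,0,1,-1,0.9,0.07,0,1,-1,0.05,0,0,0.32,-1,0,0,0,0,-1,0,0,0,0,-1]

```text
time_s: 8.25
tcp_pos: [0.5183, 0.2752, 0.2039]
eef_rot: [180.0, 0.0, 10.8]
contact_force: [-0.1, -0.1, -0.2]
gripper_width: 0.0883
```

Request:
carry_out:
  commands: [0.01,0.01,-0.8,0,-1,0,0,-0.8,0,-1,0,0,-0.7,0,-1,0,0,-0.28,0,-1,0,0,0,0,1,0,0,0,0,1,0,0,0,0,1,0,0,0,0,1]
  grip_force: 50

```text
time_s: 9.05
tcp_pos: [0.52, 0.2764, 0.1024]
eef_rot: [-179.9, -0.1, 10.9]
contact_force: [-0.3, 0.6, 0.1]
gripper_width: 0.0614
```

Request:
carry_out:
  commands: [0,0,0,0,1,0,0,0,0,1,0,0,0,0,1,0,0,0,0,1]

```text
time_s: 9.45
tcp_pos: [0.5195, 0.2758, 0.101]
eef_rot: [-180.0, -0.0, 10.9]
contact_force: [-0.7, -0.1, 0.2]
gripper_width: 0.0293
```

Request:
carry_out:
  commands: [0,0,0,0,1,0,0,0,0,1,0,0,0,0,1,0,0,0,0,1]

```text
time_s: 9.85
tcp_pos: [0.5195, 0.276, 0.101]
eef_rot: [-180.0, -0.0, 10.9]
contact_force: [0.6, 0.8, -0.1]
gripper_width: 0.0165
```

Request:
carry_out:
  commands: [0,0,0,0,1,0,0,0.3,0,1,0,0,0.7,0,1,0,0,0.8,0,1,0,0,0.7,0,1,0,0,0.2,0,1,0,0,0,0,1]

```text
time_s: 10.55
tcp_pos: [0.5196, 0.2761, 0.2103]
eef_rot: [-179.9, -0.1, 10.9]
contact_force: [0.3, 0.3, -3.8]
gripper_width: 0.0166
```

Run:
```python
from h import *
K,E,s=snap("wrist","w4"); print(s["tcp_pos"],s["eef_rot"],s["gripper_width"],s["contact_force"],s["joints"])
a=cv2.imread("pics/w4_raw.png")
im=cv2.imread("pics/w2_raw.png");b=cv2.resize(im[12:82,360:450],None,fx=5,fy=5,interpolation=cv2.INTER_CUBIC)
a=cv2.resize(a[120:400,200:440],None,fx=1.25,fy=1.25)
print(a.shape,b.shape)
cv2.imwrite("pics/c4.png",np.hstack([a,b]))
```

```text
[0.51964851 0.27605915 0.21033676] [-1.79913766e+02 -1.03908493e-01  1.08919475e+01] 0.01659020897790359 [ 0.34561089  0.2651598  -3.8008208 ] [ 4.69971740e+01  1.39828901e+01 -1.38103248e+01 -9.55441768e-03
 -6.20720188e+01  5.38993167e+01]
(350, 300, 3) (350, 450, 3)
```

View pics/c4.png

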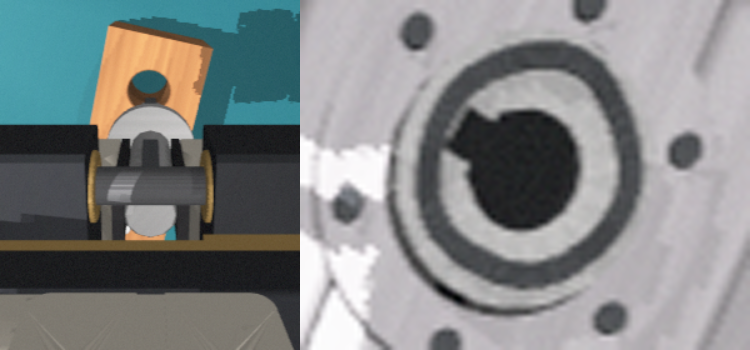

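Run:
```python
from h import *
K,E=load("w2");g=lambda u,v:px2w(K,E,(360+u/5,12+v/5),.08)
for c in [(223,169),(225,169),(224,171)]:
  t=g(*c);k=g(158,125);print(t,np.degrees(np.arctan2(*(k-t)[1::-1])),np.hypot(*(k-t)[:2]))
a=g(146,145);b=g(170,105);print(np.hypot(*(a-b)[:2]),np.degrees(np.arctan2(*(a-b)[1::-1]))-90)
# side edges
for p,q in [((170,105),(190,118)),((146,145),(170,160))]: 
  d=g(*p)-g(*q);print(np.degrees(np.arctan2(*d[1::-1])))
print("bore w",np.hypot(*(g(169,169)-g(280,169))[:2]))
```

```text
[ 0.50084553 -0.04380149  0.08      ] 1.6403964028225135 0.013793686745143762
[ 0.50054868 -0.04399098  0.08      ] 2.3757523692892857 0.014097004718553796
[ 0.50050488 -0.04363431  0.08      ] 0.9232555687957146 0.014130515712089974
0.0074696966957027355 1.5422625758288149
2.717156986002869
3.4634224723114504
bore w 0.019546049766199825
```

Request:
carry_out:
  commands: [-0.1,-0.9,0,-0.75,1,-0.1,-1,0,-0.75,1,-0.2,-1,0,-0.75,1,-0.4,-1,0,0,1,-0.5,-1,0,0,1,-0.5,-1,0,0,1,-0.5,-1,0,0,1,-0.6,-1,0,0,1]

```text
time_s: 11.4
tcp_pos: [0.4015, -0.0418, 0.2073]
eef_rot: [180.0, 0.2, 1.9]
contact_force: [1.1, -1.6, -2.6]
gripper_width: 0.0162
```

Request:
carry_out:
  commands: [-0.1,-0.1,0,0,1,0,0,0,0,1,0,0,0,0,1]

```text
time_s: 11.7
tcp_pos: [0.3995, -0.044, 0.2083]
eef_rot: [180.0, 0.0, 1.9]
contact_force: [0.4, -0.4, -3.0]
gripper_width: 0.0165
```

Run:
```python
from h import *
K,E,s=snap("wrist","w5"); print(s["tcp_pos"],s["eef_rot"],s["gripper_width"],s["contact_force"],s["joints"])
c=w2px(K,E,(.5007,-.0438,.08));print(c)
x,y=np.clip(c.astype(int)-[60,50],0,[510,280])
im=cv2.imread("pics/w5_raw.png");cv2.imwrite("pics/w5z.png",cv2.resize(im[y:y+100,x:x+130],None,fx=6,fy=6,interpolation=cv2.INTER_CUBIC));print(x,y)
```

```text
[ 0.39948144 -0.043987    0.20834669] [1.79990288e+02 4.99166391e-02 1.88115001e+00] 0.016461452737588457 [ 0.35798077 -0.39584039 -3.02059171] [ 2.22133276e+01 -4.44018516e+00 -3.47803172e+01 -9.53910585e-03
 -5.97100495e+01  6.96726415e+01]
[322.64194752  68.42967584]
262 18
```

View pics/w5z.png

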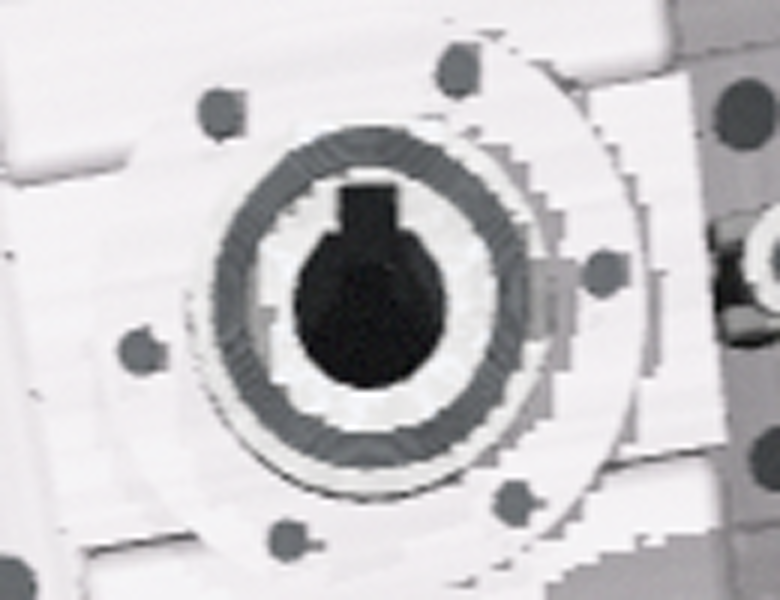

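Run:
```python
from h import *
K,E=load("w5");g=lambda u,v:px2w(K,E,(262+u/6,18+v/6),.08)
b=g(370,388);l=g(295,312);r_=g(446,312);k=g(369,183)
print("bottom",b,"->x",b[0]+.01,"y",(l[1]+r_[1])/2,"w",l[1]-r_[1]);print("key",k,k[0]-.0145)
c=np.array([(b[0]+.01+k[0]-.0145)/2,(l[1]+r_[1])/2]);print(c,np.degrees(np.arctan2(k[1]-c[1],k[0]-c[0])))
```

```text
bottom [ 0.49055887 -0.04494504  0.08      ] ->x 0.500558866851407 y -0.044677912228764556 w 0.01903980225719329
key [ 0.51460807 -0.04394395  0.08      ] 0.5001080669609943
[ 0.50033347 -0.04467791] 2.9433867302464263
```

Request:
carry_out:
  commands: [0.9,0,0,0.15,1,0.9,0,0,0,1,0.7,0,0,0,1,0.045,-0.015,0,0,1,0,0,-0.3,0,1,0,0,-0.4,0,1,0,0,0,0,1,0,0,0,0,1]

```text
time_s: 12.55
tcp_pos: [0.5005, -0.0445, 0.1805]
eef_rot: [180.0, 0.1, 2.5]
contact_force: [-0.0, -0.1, -2.8]
gripper_width: 0.0164
```

Request:
carry_out:
  commands: [0.02,0,-0.13,0,1,0,0,-0.13,0,1,0,0,-0.13,0,1,0,0,0,0,1]

```text
time_s: 12.95
tcp_pos: [0.5016, -0.0445, 0.1646]
eef_rot: [-180.0, 0.1, 2.5]
contact_force: [0.2, 1.8, -3.7]
gripper_width: 0.0165
```

Request:
carry_out:
  commands: [0,0,-0.08,0,1,0,0,-0.08,0,1,0,0,-0.06,0,1,0,0,0,0,1]

```text
time_s: 13.35
tcp_pos: [0.5018, -0.0445, 0.1561]
eef_rot: [-180.0, 0.0, 2.5]
contact_force: [-1.4, 4.0, -5.1]
gripper_width: 0.0162
```

Request:
carry_out:
  commands: [0,0.012,-0.1,0,1,0,0,-0.1,0,1,0,0,-0.1,0,1,0,0,0,0,1]

```text
time_s: 13.75
tcp_pos: [0.5018, -0.0443, 0.1438]
eef_rot: [180.0, 0.1, 2.5]
contact_force: [-1.4, 2.3, -4.4]
gripper_width: 0.0166
```

Request:
carry_out:
  commands: [-0.01,0.015,-0.13,0,1,0,0,-0.13,0,1,0,0,-0.12,0,1,0,0,0,0,1]

```text
time_s: 14.15
tcp_pos: [0.5014, -0.0439, 0.1286]
eef_rot: [180.0, 0.1, 2.5]
contact_force: [-0.6, -0.8, -2.8]
gripper_width: 0.0166
```

Run:
```python
from h import *
s=telemetry.get_state();print(s["tcp_pos"],s["contact_force"],s["moment"],s["eef_rot"])
```

```text
[ 0.50138709 -0.04393356  0.12855137] [-0.62162411 -0.81453075 -2.79673746] [-0.0292774   0.01082606 -0.00422501] [1.79973368e+02 5.89947817e-02 2.49652843e+00]
```

Request:
carry_out:
  commands: [0,0,-0.05,0,1,0,0,-0.05,0,1,0,0,-0.03,0,1,0,0,0,0,1]
  grip_force: 60

```text
time_s: 14.55
tcp_pos: [0.502, -0.0437, 0.1249]
eef_rot: [180.0, -0.0, 2.5]
contact_force: [-3.7, 0.6, 5.9]
gripper_width: 0.0161
```

Request:
carry_out:
  commands: [0,0,-0.03,0,1,0,0,0,0,1]

```text
time_s: 14.75
tcp_pos: [0.5019, -0.0438, 0.1239]
eef_rot: [180.0, -0.1, 2.5]
contact_force: [-3.9, 0.9, 8.1]
gripper_width: 0.0162
```

Request:
carry_out:
  commands: [-0.012,0,-0.03,0,1,0,0,-0.02,0,1,0,0,0,0,1]

```text
time_s: 15.05
tcp_pos: [0.502, -0.0438, 0.1228]
eef_rot: [180.0, -0.1, 2.6]
contact_force: [-5.6, 0.6, 14.3]
gripper_width: 0.0163
```

Request:
carry_out:
  commands: [0,0,-0.02,0,1,0,0,0,0,1]

```text
time_s: 15.25
tcp_pos: [0.5021, -0.0438, 0.1227]
eef_rot: [180.0, -0.1, 2.6]
contact_force: [-7.8, 1.0, 21.8]
gripper_width: 0.016
```

Request:
carry_out:
  commands: [0,0,0,0,1,0,0,0,0,1,0,0,0,0,1,0,0,0,0,1]

```text
time_s: 15.65
tcp_pos: [0.5021, -0.0438, 0.1228]
eef_rot: [180.0, -0.2, 2.6]
contact_force: [-8.4, 1.0, 21.3]
gripper_width: 0.0163
```

Run:
```python
from h import *
K,E,s=snap("scene","s4",(230,110,400,260),4); print(s["time_s"],s["tcp_pos"],s["contact_force"],s["moment"],s["gripper_width"])
```

```text
15.65 [ 0.50208128 -0.04377996  0.12275699] [-8.39565497  0.9955948  21.29624689] [ 0.48191356  3.20217153 -0.04450322] 0.01632307897927349
```

View pics/s4.png

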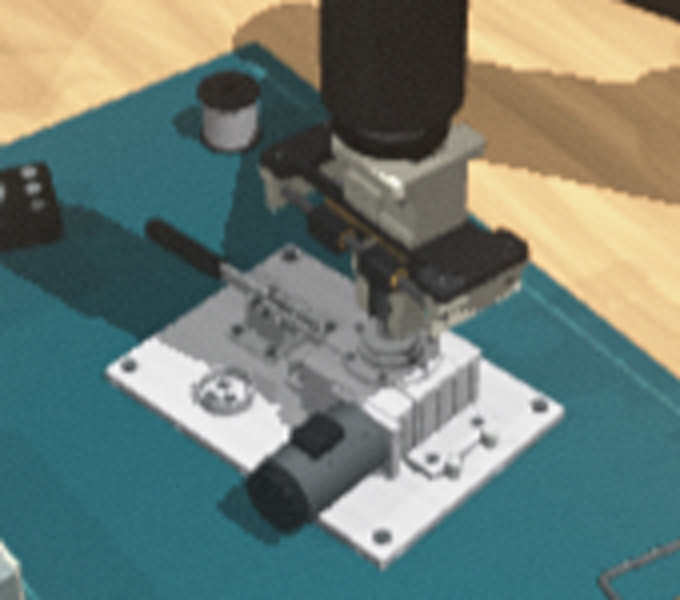

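Run:
```python
from h import *
o=np.array([.191,-.982,0]);p=np.array([.525,-.169,.046]);z=np.array([0,0,1]);A=load("s4")
for th in (0,.05,.1,.2): print(th,w2px(*A,p+.127*(np.cos(th)*o+np.sin(th)*z)).round(1))
print("seen",230+150/4,110+228/4)
print(r.close_job())
```

```text
0 [266.5 165.2]
0.05 [266.4 163.6]
0.1 [266.4 162.1]
0.2 [266.5 159.2]
seen 267.5 167.0
the job is handed in; nothing more can be done
None
```

The job is done and handed in at about 15.7 s. The clamp is shut and the thick shaft is pressed fully home in the hub. The gripper is still holding and pressing it, with the grip set to 60 N.

- **Clamp:** I swung the handle down with shut fingers until the reading jumped to 35 N at the expected height. In the last picture the handle tip is within 2 px of where it should be when level.
- **Shaft:** I took it out of the block and turned it about 8° to match the keyway direction I measured in the wrist picture. The key slipped in on the first push without any searching.
- **Pressed home:** The tool stopped at 122.8 mm, against about 123 mm expected with the spring flat. The force then rose from 14 to 22 N over about 0.1 mm of travel, and held at 21 N for 0.4 s. The flat spring alone would read about 10.6 N.
- **Side load:** About 8 N of sideways force and 3 N m of moment about y remained at the end, with the tool tilted about 0.2°. I left these as they were.
- **Wrong early reading:** My first estimate of the shaft's key direction was about 13° off. A closer picture corrected it before I gripped the shaft.
- **Other things:** I kept clear of them, and those visible in the last picture looked in place. That picture does not show the block with the thin shaft, the pulley or the screwdriver, and I did not measure whether the gearmotor had shifted.

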